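# Pack the tasting boards and gauge the room left under the lid

## Robot

A 6-joint arm with a two-finger parallel gripper is mounted at the origin on a cart in front of the work surface, level with it; the furniture and walls round the work are solid. World frame = base frame: x ahead of the robot, y to its left, z up, the work surface at z = 0. Lengths are in mm, angles in rad, forces in N, time in s.
With the tool pointing down it reaches from about 300 to 775 mm from the base axis. Payload 14.6 kg.
Tool frame: the origin (TCP) lies between the finger pads; the fingertips stand 25 mm ahead of it and the grasp point (between the pads) lies 6 mm ahead of it; z points along the fingers, y is the line along which they close (so a half turn about z gives the same grasp; the last joint's range is limited). The gripper opens to 94 mm and grips with 3 to 60 N. Pads are 16 mm wide; open, the fingers measure 119 mm over their backs; the gripper's body (75 mm by 177 mm) begins 78 mm behind the grasp point.
Start: joints at [1.237, 0.3, 1.521, -0, 1.321, -0.067], TCP at [145.003, 530.531, 230.446] pointing down, gripper open.
Joint ranges: [-3.03, 3.03], [-0.79, 2.21], [0.23, 2.52], [-1.04, 4.18], [0, 3.07], [-2.55, 2.55]. Speed limits (rad/s): [2.22, 2.22, 2.57, 3.14, 3.14, 3.14].

## Interface

Orientations are given as [roll, pitch, yaw] about the fixed x, y, z axes, in that order (R = Rz(yaw) Ry(pitch) Rx(roll)).
In Python, from cell import manip gives the robot as it stands. The module is installed in compiled form; this text tells all that it offers.
- The arm moves only by the tool step_arm, never from a script. Its argument "series" is one flat list of numbers, 5 for each row, row after row: the shift along the world's x, y, z in mm, then the turn about the world's z in rad, then the closure, from 0 (fully open) to 1 (shut). In form: [dx, dy, dz, spin, jaw, dx, dy, dz, spin, jaw, ...]. A call has 1 to 20 rows; each row shifts and turns the commanded pose from where the row before left it; what a row does not reach is not made up. A row lasts 1/8 s, in which the tool goes at most 62.5 mm and 10.7 degrees, less where a joint would pass 70% of its speed; a pose out of reach is approached as far as the arm can. A call is refused whole if a number of a shift passes 62.5 or a number of a turn 0.188, either way. A call with a gripper value outside its range is refused whole. The fingers move at their own pace and stop on an object; "squeeze" is the grip in N (left out, the last holds). Time passes only in rows, so rows that do not move let the fingers close. It gives the time, the measured TCP pose, the force, the opening and the grip force at its end, in the units of the state.
- manip.read_state(): the state, without advancing time (a new reading comes with each control period).
- manip.camera(name): name is "scene" or "top" or "wrist"; returns (picture, depth): 400x640x3 uint8, blue, green, red; 400x640 float32, mm along the optical axis (not along the pixel's ray), 0 where there is no reading.
- manip.camera_info(name): a dict with "fovy" (degrees; the focal length in pixels is half the picture's height over the tangent of half this angle, whatever the lens; pixels are square), "cx", "cy" (the principal point, pixels), "eye" and "orientation" of the camera in the world. Camera axes: x right, y down, z forward; pixel columns grow to the right and rows downward; lengths in mm; the calibration is good to about 2 mm. A picture is of the moment at which its call begins: read the wrist's pose just before it. camera_info takes no time and is no camera call; for the wrist camera it gives the pose at the moment of the call.
- manip.sign_off(): hands the job in; it is judged then, once.
The state is a dict: "clock": time; "joints": joint angles; "qd": joint speeds; "effort": joint torques, N m; "eef_pos": TCP position; "eef_rot": TCP orientation; "wrist_force": force on the tool from outside, world axes, zero at the start; "moment": the same for the moment, N m; "finger_gap": finger opening in mm; "finger_force": force on a finger pad.
Only numpy, scipy, OpenCV 4.12 (cv2) and the standard library are available. Lean on these libraries where they do the work, as an engineer would, in place of code of your own. Each camera call takes 0.05 s, during which the arm holds its last target. There are 200 camera calls.

## Task

Pack the wooden tasting boards for a catering order: lay every one that is out on the counter flat and square in the carrier, one on top of the other between its corner cheeks. Then stand the depth gauge across the tops of the carrier's two end panels, lower its rod by the knob until the tip rests on the top board, press the lever down flat to lock the rod, and lift the gauge by the knob back onto its stand across the two uprights with the reading kept, so that a packing pad can be cut to fill the room left under the lid. Leave the boards lying square in the carrier, and do not knock over the glass, the sugar jar or the espresso cup.

Things in the scene. Friction and masses are not known exactly. Their poses are not given: they have to be found in the camera images.
- board_1_centre (a point): centre (half-way up) of a flat wooden tasting board, 150 mm long (its x) x 64 mm wide (its y) x 13 mm thick, 0.1 kg, two round cup recesses 46 mm across and 4 mm deep in its top, plain in the middle; z points up. It lies flat on the counter on the left. All the boards are alike; three to five of them are there
- board_2_centre (a point): centre (half-way up) of a flat wooden tasting board, 150 mm long (its x) x 64 mm wide (its y) x 13 mm thick, 0.1 kg, two round cup recesses 46 mm across and 4 mm deep in its top, plain in the middle; z points up. It lies flat on the counter on the left. All the boards are alike; three to five of them are there
- board_3_centre (a point): centre (half-way up) of a flat wooden tasting board, 150 mm long (its x) x 64 mm wide (its y) x 13 mm thick, 0.1 kg, two round cup recesses 46 mm across and 4 mm deep in its top, plain in the middle; z points up. It lies flat on the counter on the left. All the boards are alike; three to five of them are there
- board_4_centre (a point): centre (half-way up) of a flat wooden tasting board, 150 mm long (its x) x 64 mm wide (its y) x 13 mm thick, 0.1 kg, two round cup recesses 46 mm across and 4 mm deep in its top, plain in the middle; z points up. It lies flat on the counter on the left. All the boards are alike; three to five of them are there
- board_5_centre (a point): centre (half-way up) of a flat wooden tasting board, 150 mm long (its x) x 64 mm wide (its y) x 13 mm thick, 0.1 kg, two round cup recesses 46 mm across and 4 mm deep in its top, plain in the middle; z points up. It lies flat on the counter on the left. All the boards are alike; three to five of them are there
- carrier_floor (a point): middle of the inner floor of the open wooden carrier (fixed), 12 mm above the counter. x runs from one end panel to the other, y across, z up. Boards lie along x, either way round, between the panels (158 mm apart) and, at the four corners, between cheeks (70 mm apart, as high as the panels): 4 and 3 mm clear on each side. The long sides are open over 130 mm between the cheeks
- carrier_top (a point): middle of the carrier at the height of its end panels' tops, 82 mm above carrier_floor, axes as there. The panels are 12 mm thick (79 to 91 mm from here along x), 92 mm wide and have a hand hole. The gauge is set centred here, its beam along x, either way round. With n boards packed, the pile's top is 82 - 13 n mm below this point
- stand_rest (a point): middle of the low steel gauge stand (fixed) at the height of the tops of its two uprights, 70 mm above the counter. x runs from one upright to the other; they are 10 mm thick (80 to 90 mm from here along x) and 64 mm wide. The gauge rests on it at the start and belongs back on it centred, its beam along x, either way round
- gauge_base (a point): middle of the underside of the depth gauge's beam, level with the tops it stands on. Aluminium beam 206 mm long (x), 26 wide, 14 thick, a flat foot 34 x 68 x 10 mm at each end (69 to 103 mm from here along x), a steel housing 40 mm high in the middle through which the rod slides; 0.4 kg in all. z up; the lever points to +x. It is set down centred to within about 10 mm
- gauge_knob (a point): centre of the flat-sided black knob on top of the gauge's rod, 36 mm along the gauge's x, 22 mm across (along its y: grip it so), 28 mm high, 136 mm above the rod's tip; 17 mm clear below it even with the rod right down. With the lever raised, pulling it up first draws the rod up to its stop (joint 0), then lifts the gauge; with the lever flat it lifts the gauge and the rod stays put
- rod_tip (a point): middle of the flat lower end (12 x 10 mm) of the gauge's rod, level with the underside of the beam when the rod is right up
- probe_rod (a joint): how far the rod is down through the gauge, m: 0 with its tip level with the underside of the beam, at most 0.062. With the lever raised it slides against about 2 N and stays where it is left; with the lever flat it is held fast. On the carrier with n boards packed, the tip meets the top board at 0.082 - 0.013 n
- lock_lever (a joint): the gauge's locking lever, rad: 0 raised, slanting up and away from the rod at 52 degrees; 0.9 pressed flat along the beam: locked. It turns about a level axle 32 mm from the rod (to +x of the gauge), 30 mm above gauge_base, and drives a cam shoe that grips the rod over the last third of the travel. Light (2 to 4 N at its end); it stays where it is left
- lever_pad (a point): middle of the top of the black thumb pad (22 x 26 mm) at the lever's end, 61 mm from the axle: 66 mm from the rod and 81 mm above gauge_base when raised, 93 mm from the rod and 35 mm above gauge_base when flat. It is pressed down from above, with the fingers closed
- sugar_jar: glass sugar jar, 68 mm across, 134 mm high; origin under its centre. Bystander, loose
- glass_a: clear glass standing on its rim, 66 mm across, 86 mm high; origin under its centre. Bystander, loose
- espresso_cup: espresso cup with a handle, 60 x 84 x 49 mm; origin under its centre. Bystander, loose

How it is judged (in metres and radians):
On the way, in this order (a step that is already met when the one before it is completed fails the run):
1. every board lies flat and square in the carrier, let go (horizontal distance between each of board_1_centre, board_2_centre, board_3_centre, board_4_centre, board_5_centre and carrier_floor below 0.008 m and angle between the x axis of each of board_1_centre, board_2_centre, board_3_centre, board_4_centre, board_5_centre and the x axis of carrier_floor, either way round below 0.1 rad and angle between each of board_1_centre, board_2_centre, board_3_centre, board_4_centre, board_5_centre's own z axis and vertical below 0.06 rad and z of board_1_centre in the frame of carrier_floor between 0.004 and 0.064 m and z of board_2_centre in the frame of carrier_floor between 0.004 and 0.064 m and z of board_3_centre in the frame of carrier_floor between 0.004 and 0.064 m and z of board_4_centre in the frame of carrier_floor between 0.004 and 0.064 m and z of board_5_centre in the frame of carrier_floor between 0.004 and 0.064 m and contact force between the fingers and board_1 below 0.3 N and contact force between the fingers and board_2 below 0.3 N and contact force between the fingers and board_3 below 0.3 N and contact force between the fingers and board_4 below 0.3 N and contact force between the fingers and board_5 below 0.3 N), for 0.2 s.
2. the gauge stands level across the carrier's end panels with the tip of its rod on the top board (horizontal distance between gauge_base and carrier_floor below 0.02 m and angle between gauge_base's own z axis and vertical below 0.04 rad and angle between the x axis of gauge_base and the x axis of carrier_floor, either way round below 0.15 rad and z of gauge_base in the frame of carrier_floor between 0.078 and 0.086 m and ((z of rod_tip in the frame of board_1_centre between 0.0045 and 0.0085 m and horizontal distance between rod_tip and board_1_centre below 0.03 m) or (z of rod_tip in the frame of board_2_centre between 0.0045 and 0.0085 m and horizontal distance between rod_tip and board_2_centre below 0.03 m) or (z of rod_tip in the frame of board_3_centre between 0.0045 and 0.0085 m and horizontal distance between rod_tip and board_3_centre below 0.03 m) or (z of rod_tip in the frame of board_4_centre between 0.0045 and 0.0085 m and horizontal distance between rod_tip and board_4_centre below 0.03 m) or (z of rod_tip in the frame of board_5_centre between 0.0045 and 0.0085 m and horizontal distance between rod_tip and board_5_centre below 0.03 m))), for 0.2 s.
3. the lever is pressed flat while the gauge stands there and the tip is on the board (all of step 2 and value of joint lock_lever above 0.75 rad), for 0.2 s.
At the end, for the whole second after the job is handed in: Every board flat in the carrier, within 8 mm of its middle and 6 degrees of its length; the gauge level on its stand, within 20 mm and 8 degrees, its lever flat (over 0.75 rad) and its rod down by the room left above the pile (82 mm less 13 mm a board) to within 2 mm (horizontal distance between each of board_1_centre, board_2_centre, board_3_centre, board_4_centre, board_5_centre and carrier_floor below 0.008 m and angle between the x axis of each of board_1_centre, board_2_centre, board_3_centre, board_4_centre, board_5_centre and the x axis of carrier_floor, either way round below 0.1 rad and angle between each of board_1_centre, board_2_centre, board_3_centre, board_4_centre, board_5_centre's own z axis and vertical below 0.06 rad and z of board_1_centre in the frame of carrier_floor between 0.004 and 0.064 m and z of board_2_centre in the frame of carrier_floor between 0.004 and 0.064 m and z of board_3_centre in the frame of carrier_floor between 0.004 and 0.064 m and z of board_4_centre in the frame of carrier_floor between 0.004 and 0.064 m and z of board_5_centre in the frame of carrier_floor between 0.004 and 0.064 m and horizontal distance between gauge_base and stand_rest below 0.02 m and angle between gauge_base's own z axis and vertical below 0.04 rad and angle between the x axis of gauge_base and the x axis of stand_rest, either way round below 0.15 rad and z of gauge_base in the frame of stand_rest between -0.004 and 0.004 m and value of joint lock_lever above 0.75 rad and ((value of joint probe_rod between 0.041 and 0.045 m and z of any of board_1_centre, board_2_centre, board_3_centre, board_4_centre, board_5_centre in the frame of carrier_floor above 0.029 m and z of each of board_1_centre, board_2_centre, board_3_centre, board_4_centre, board_5_centre in the frame of carrier_floor below 0.036 m) or (value of joint probe_rod between 0.028 and 0.032 m and z of any of board_1_centre, board_2_centre, board_3_centre, board_4_centre, board_5_centre in the frame of carrier_floor above 0.042 m and z of each of board_1_centre, board_2_centre, board_3_centre, board_4_centre, board_5_centre in the frame of carrier_floor below 0.049 m) or (value of joint probe_rod between 0.015 and 0.019 m and z of any of board_1_centre, board_2_centre, board_3_centre, board_4_centre, board_5_centre in the frame of carrier_floor above 0.055 m and z of each of board_1_centre, board_2_centre, board_3_centre, board_4_centre, board_5_centre in the frame of carrier_floor below 0.062 m))); the robot touches nothing.
It fails at once if the sugar jar is knocked over (angle between sugar_jar's own z axis and vertical above 0.6 rad).
It fails at once if the glass is knocked over (angle between glass_a's own z axis and vertical above 0.6 rad).
It fails at once if the espresso cup is knocked over (angle between espresso_cup's own z axis and vertical above 0.6 rad).
Of board_1, board_2, board_3, board_4, board_5 only 3 to 5 are there at a start; the rules pass over those that are not, and their reading is None.
At some moment in a run one of board_1, board_2, board_3, board_4, board_5 may be knocked a few centimetres aside while the robot is not near it.
It also fails if it takes over 210 s, if anything falls off the work surface, if the arm or the gripper's body presses on something with over 40 N, if the wrist force passes 120 N, or if a joint passes its speed limit or range.

## Working session

There is one attempt and no reset: what is moved stays moved. The work goes in short steps, Python scripts to look and compute and a tool call to move; the robot and the scene stay as the last step left them, time stands still between calls to the robot, and variables do not carry over. Pictures are saved under pics/ and viewed, at most 14 in all, crops included, and the job is handed in when it is done.

Besides the shell and the picture viewer there is one more tool, called by a JSON object that holds its "method" and its "body", one argument or row to a line. step_arm: Moves the arm, as the interface text tells. Its arguments: {"type":"object","properties":{"series":{"type":"array"},"squeeze":{"type":"number"}},"required":["series"]}

```bash
mkdir -p pics; cat > h.py <<'E'
import numpy as np, cv2
from cell import manip
from scipy.spatial.transform import Rotation as R
def cam(n):
    i=manip.camera_info(n); p,d=manip.camera(n); return i,p,d
def rot(i):
    o=np.array(i["orientation"],float)
    return o if o.shape==(3,3) else R.from_euler('xyz',o).as_matrix()
def foc(i): return 200/np.tan(np.radians(i["fovy"])/2)
def cloud(i,d):
    f=foc(i); v,u=np.mgrid[0:400,0:640]
    c=np.stack([(u-i["cx"])/f*d,(v-i["cy"])/f*d,d],-1)
    P=c@rot(i).T+np.array(i["eye"]); P[d<=0]=np.nan
    return P
def proj(i,p):
    c=(np.atleast_2d(p)-np.array(i["eye"]))@rot(i); f=foc(i)
    return np.c_[c[:,0]/c[:,2]*f+i["cx"],c[:,1]/c[:,2]*f+i["cy"]]
def ray(i,u,v,z):
    f=foc(i); r=rot(i)@np.array([(u-i["cx"])/f,(v-i["cy"])/f,1]); e=np.array(i["eye"])
    return e+r*(z-e[2])/r[2]
E
python3 - <<'E'
from h import *
for n in ["top","scene"]:
    i,p,d=cam(n); print(n,i); cv2.imwrite(f"pics/{n}0.png",p); np.savez(f"{n}0.npz",p=p,d=d)
print(manip.read_state())
E
```

```text
top {'fovy': 54.5111456250206, 'cx': 322.868848289151, 'cy': 201.6374936741332, 'eye': array([ 305.69022095,  108.60407609, 1308.98179696]), 'orientation': array([-2.94016369, -0.00411189, -1.41291367])}
scene {'fovy': 42.2838704992908, 'cx': 316.61511618246317, 'cy': 197.14652191722038, 'eye': array([-467.10815219,  949.09442945, 1103.01455586]), 'orientation': array([-2.20949902,  0.0215105 , -2.28189632])}
{'clock': 0.1, 'joints': array([ 1.23738768e+00,  3.00371133e-01,  1.52149538e+00,  4.25190318e-06,
        1.32069709e+00, -6.65901271e-02]), 'qd': array([ 0.0010237 ,  0.00045661, -0.0033999 , -0.0001849 ,  0.00145179,
       -0.00105464]), 'effort': array([-8.79499948e-04, -5.32643759e+01, -3.53282619e+01,  7.08722323e-02,
        2.33949552e-02, -7.68922837e-05]), 'eef_pos': array([144.94600314, 530.3491451 , 229.97740649]), 'eef_rot': array([-3.14062413e+00, -6.87174481e-05,  2.87477304e+00]), 'wrist_force': array([-0.11433159,  0.0248532 ,  0.55363536]), 'moment': array([-0.01147406,  0.05841068,  0.03475867]), 'finger_force': 0.0, 'finger_gap': 93.88737718244555}
```

View pics/top0.png

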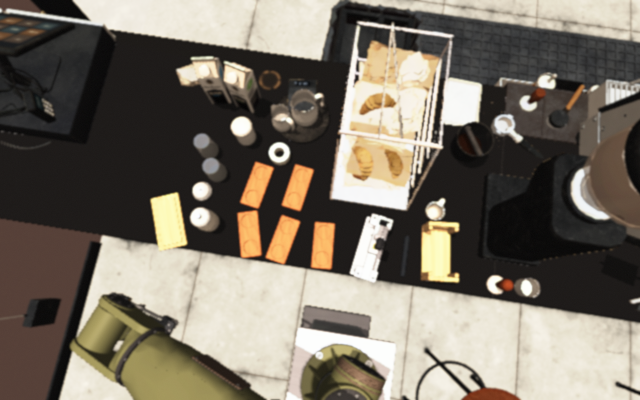

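View pics/scene0.png

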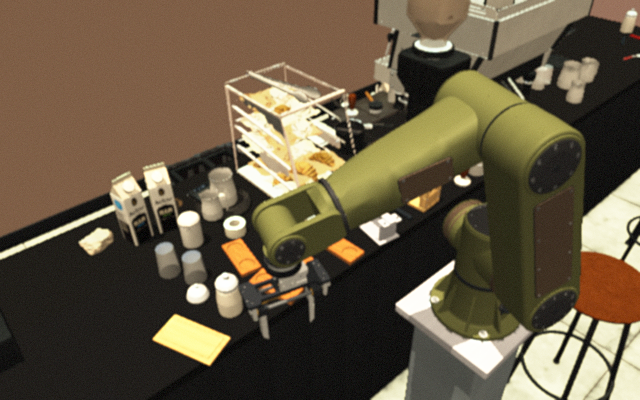

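The top view shows five orange boards at (257,186), (298,187), (249,234), (283,239) and (323,245). The gauge is on its stand at (373,245), the carrier at (440,250), a cup at (434,210), and glass and jars around (205,155-218).

```bash
cat > boards.py <<'E'
from h import *
def boards(i,p,z=13,amin=300):
    h=cv2.cvtColor(p,cv2.COLOR_BGR2HSV)
    m=cv2.inRange(h,(5,120,90),(15,255,255)); m=cv2.morphologyEx(m,cv2.MORPH_CLOSE,np.ones((3,3)))
    out=[]
    for c in cv2.findContours(m,cv2.RETR_EXTERNAL,cv2.CHAIN_APPROX_NONE)[0]:
        if cv2.contourArea(c)<amin: continue
        q=np.array([ray(i,*a[0],z)[:2] for a in c],np.float32)
        (x,y),(w,l),a=cv2.minAreaRect(q)
        if w>l: w,l,a=l,w,a-90
        a=(a+90)  # direction of long side
        a=(a+90)%180-90
        out.append((c.reshape(-1,2).mean(0).round(0),round(x,1),round(y,1),round(w,1),round(l,1),round(a,1)))
    return out
E
python3 - <<'E'
from boards import *
i=manip.camera_info("top"); z=np.load("top0.npz"); p,d=z["p"],z["d"]; P=cloud(i,d)
for b in boards(i,p): print(b)
for u,v in [(323,245),(257,186),(405,255),(440,250),(438,225),(442,277),(373,245),(378,220),(367,273),(434,210),(205,218),(390,245)]:
    print((u,v),P[v,u].round(0),p[v,u])
c=cv2.resize(p[160:300,180:520],None,fx=2.35,fy=2.35,interpolation=cv2.INTER_CUBIC); cv2.imwrite("pics/c1.png",c)
# height map over gauge/carrier
X,Y,Z=P[...,0],P[...,1],P[...,2]
for n,(u0,u1,v0,v1) in dict(carrier=(412,470,205,295),gauge=(345,400,200,290)).items():
    print(n)
    for lo,hi in [(5,20),(60,78),(78,90),(88,100),(100,160)]:
        s=(Z[v0:v1,u0:u1]>lo)&(Z[v0:v1,u0:u1]<hi); q=np.c_[X[v0:v1,u0:u1][s],Y[v0:v1,u0:u1][s]].astype(np.float32)
        if len(q)>8: print(lo,hi,len(q),q.mean(0).round(0),cv2.minAreaRect(q))
E
```

```text
(array([490., 395.]), 50.4, -462.3, 31.6, 176.5, -81.0)
(array([323., 245.]), 422.5, 122.6, 72.9, 158.2, 4.3)
(array([283., 239.]), 421.2, 257.9, 73.0, 158.5, -10.6)
(array([297., 187.]), 605.2, 239.0, 73.1, 158.8, -7.9)
(array([253., 210.]), 507.9, 376.5, 100.6, 333.8, 2.8)
(323, 245) [422. 121.  14.] [105 187 252]
(257, 186) [586. 376.  15.] [102 184 251]
(405, 255) [ 432. -151.   19.] [51 49 48]
(440, 250) [ 467. -265.   14.] [200 253 253]
(438, 225) [ 534. -227.   98.] [133 211 242]
(442, 277) [ 375. -255.   99.] [171 243 251]
(373, 245) [437. -31. 119.] [174 229 238]
(378, 220) [522. -40.  83.] [244 248 248]
(367, 273) [352. -28.  83.] [253 254 253]
(434, 210) [ 599. -233.   12.] [246 253 253]
(205, 218) [438. 495. 118.] [248 253 253]
(390, 245) [ 459. -101.   -1.] [25 27 31]
carrier
5 20 1518 [ 470. -252.] ((479.50604248046875, -267.33563232421875), (278.8826904296875, 193.12252807617188), 4.931861400604248)
60 78 51 [ 462. -241.] ((455.2426452636719, -248.0852508544922), (178.71253967285156, 87.87466430664062), 4.365753650665283)
78 90 53 [ 477. -242.] ((456.63726806640625, -249.26290893554688), (182.580322265625, 91.0252914428711), 5.525040149688721)
88 100 311 [ 454. -250.] ((456.905029296875, -250.4927520751953), (182.41476440429688, 92.14015197753906), 5.0856852531433105)
gauge
5 20 933 [493. -30.] ((469.22979736328125, -38.93788146972656), (268.7802429199219, 184.76353454589844), 8.055975914001465)
60 78 42 [424. -31.] ((434.71044921875, -35.177268981933594), (67.99263763427734, 200.3720245361328), 80.90294647216797)
78 90 528 [417. -31.] ((434.945556640625, -35.62194061279297), (67.64318084716797, 205.69580078125), 81.2169418334961)
88 100 52 [403. -26.] ((432.3080139160156, -28.12668228149414), (38.91624069213867, 198.20941162109375), 82.13444519042969)
100 160 238 [464. -37.] ((464.4185485839844, -38.387672424316406), (35.00337219238281, 102.93763732910156), 82.1947250366211)
```

View pics/c1.png

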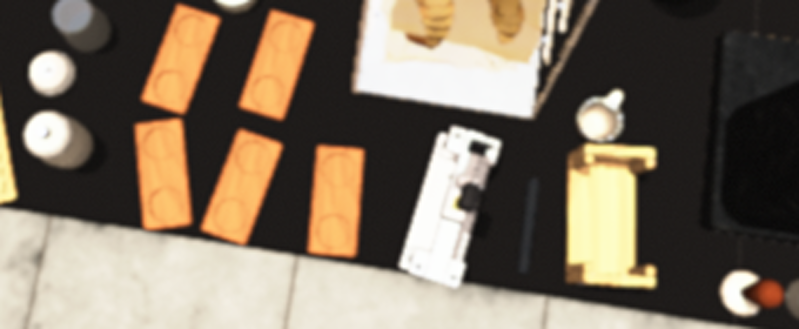

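```bash
sed -i 's/; m=cv2.morphologyEx(m,cv2.MORPH_CLOSE,np.ones((3,3)))/; m=cv2.erode(m,np.ones((3,3)))/' boards.py
python3 - <<'E'
from boards import *
i=manip.camera_info("top"); z=np.load("top0.npz"); p,d=z["p"],z["d"]; P=cloud(i,d)
for b in boards(i,p): print(b)
Z=P[...,2].copy(); X,Y=P[...,0],P[...,1]
m=((Z>25)&(X>280)&(X<760)&(Y>-420)&(Y<700)).astype(np.uint8)
n,l,s,c=cv2.connectedComponentsWithStats(m)
for k in range(1,n):
    if s[k,4]<25: continue
    q=l==k; print(s[k],"top",np.nanpercentile(Z[q],95).round(0),"x",np.nanpercentile(X[q],[2,98]).round(0),"y",np.nanpercentile(Y[q],[2,98]).round(0))
E
```

```text
(array([490., 396.]), 48.7, -461.0, 28.7, 161.0, -81.0)
[ 330  106  113  102 4111] top 371.0 x [626. 758.] y [-136.  122.]
[ 582  119   58   96 3987] top 693.0 x [521. 662.] y [-417. -372.]
[231 124  23  19 306] top 110.0 x [727. 759.] y [419. 478.]
[193 134  23  23 364] top 100.0 x [662. 711.] y [542. 592.]
[269 143  20  20 247] top 43.0 x [678. 742.] y [290. 353.]
[ 477  152   98  107 6328] top 436.0 x [476. 715.] y [-418. -384.]
[202 158  23  22 356] top 91.0 x [585. 638.] y [497. 549.]
[193 182  16  16 188] top 43.0 x [516. 564.] y [537. 584.]
[425 198  20  22 159] top 52.0 x [562. 633.] y [-253. -197.]
[190 208  28  23 466] top 128.0 x [409. 467.] y [483. 540.]
[354 214  38  68 936] top 216.0 x [335. 534.] y [-76.   7.]
[423 221  35  13 288] top 98.0 x [518. 548.] y [-288. -197.]
[422 271  36  11 240] top 98.0 x [363. 394.] y [-302. -212.]
```

```bash
sed -i 's/(15,255,255)/(19,255,255)/; s/m=cv2.erode(m,np.ones((3,3)))/m=cv2.morphologyEx(m,cv2.MORPH_OPEN,np.ones((3,3)))/' boards.py
python3 - <<'E'
from boards import *
i=manip.camera_info("top"); p=np.load("top0.npz")["p"]
for b in boards(i,p): print(b)
E
```

```text
(array([490., 395.]), 50.1, -460.9, 31.6, 167.5, -81.0)
(array([323., 245.]), 422.5, 122.6, 72.9, 158.2, 4.3)
(array([283., 239.]), 421.2, 257.9, 73.0, 158.5, -10.6)
(array([249., 234.]), 421.3, 372.2, 73.0, 158.3, 16.3)
(array([297., 187.]), 605.2, 239.0, 73.1, 158.8, -7.9)
(array([257., 185.]), 591.6, 379.4, 73.5, 158.1, -9.5)
```

{"method": "step_arm", "body": {
  "series": [31,-45,0,0.04,0,31,-45,0,0.04,0,31,-45,0,0.04,0,31,-45,0,0.04,0,31,-45,0,0.04,0,31,-45,0,0.04,0,31,-45,0,0.04,0,31,-45,0,0.04,0,29,-48,0,0.022,0,0,0,0,0,0,0,0,0,0,0],
  "squeeze": 25
}}

```text
clock: 1.48
eef_pos: [421.7, 122.7, 230.2]
eef_rot: [3.142, -0.001, -3.067]
wrist_force: [-0.0, 0.2, 0.1]
finger_gap: 93.8
finger_force: 0.0
```

```bash
cat > look.py <<'E'
from boards import *
import sys
s=manip.read_state(); print(round(s["clock"],1),s["eef_pos"].round(1),s["eef_rot"].round(3),s["wrist_force"].round(1),round(s["finger_gap"],1))
n=sys.argv[1]; i,p,d=cam(n); z=float(sys.argv[2]) if len(sys.argv)>2 else 13
if len(sys.argv)>3: cv2.imwrite("pics/"+sys.argv[3],p); np.savez("last.npz",p=p,d=d); import pickle; pickle.dump(i,open("last.pkl","wb"))
for b in boards(i,p,z): print(b)
E
python3 look.py wrist 13 w1.png
```

```text
1.5 [421.7 122.7 230.2] [ 3.142e+00 -1.000e-03 -3.067e+00] [-0.   0.2  0.1] 93.8
(array([470., 377.]), 692.6, 347.8, 26.8, 487.9, -85.6)
(array([246., 369.]), 704.0, 26.5, 52.8, 73.0, -85.6)
(array([390., 348.]), 653.5, 232.0, 55.2, 66.2, 81.9)
(array([527., 326.]), 597.0, 419.1, 30.8, 95.3, 8.8)
(array([122., 322.]), 638.0, -145.2, 22.3, 99.5, -8.9)
(array([402., 288.]), 551.8, 238.7, 52.6, 60.8, -85.6)
(array([499., 278.]), 541.6, 369.1, 30.7, 58.3, -9.4)
(array([ 20., 258.]), 550.5, -271.5, 40.4, 70.4, -59.8)
(array([524., 194.]), 420.9, 371.5, 65.9, 152.0, 16.6)
(array([433., 187.]), 421.0, 256.9, 66.0, 151.8, -10.5)
(array([325., 180.]), 422.9, 121.9, 65.7, 151.3, 4.5)
(array([ 43., 148.]), 423.9, -233.8, 64.8, 122.6, 5.2)
```

View pics/w1.png

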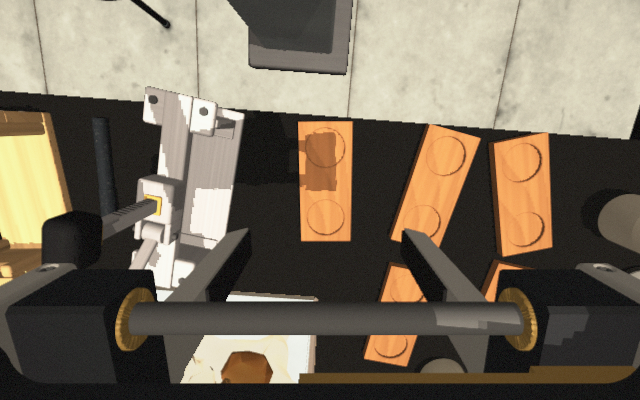

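{"method": "step_arm", "body": {
  "series": [1,-0.8,-58,0.003,0,0,0,-58,0,0,0,0,-50,0,0,0,0,-25,0,0,0,0,-12,0,0,0,0,0,0,0,0,0,0,0,1,0,0,0,0,1,0,0,0,0,1,0,0,0,0,1],
  "squeeze": 25
}}

```text
clock: 2.78
eef_pos: [423.2, 121.7, 27.8]
eef_rot: [3.141, 0.001, -3.064]
wrist_force: [-1.0, 0.3, 5.3]
finger_gap: 63.8
finger_force: 25.0
```

{"method": "step_arm", "body": {
  "series": [0,0,30,0,1,0,0,60,0,1,0,0,60,0,1,0,0,60,0,1,0,0,42,0,1,3,-50,0,0,1,3,-55,0,0,1,3,-55,0,0,1,3,-55,0,0,1,3,-30,0,0,1,0,0,0,0,1]
}}

```text
clock: 4.15
eef_pos: [437.8, -124.7, 279.1]
eef_rot: [3.141, -0.001, -3.066]
wrist_force: [0.7, 0.3, -0.7]
finger_gap: 63.5
finger_force: 25.0
```

```bash
python3 look.py wrist 13 w2.png
```

```text
4.2 [ 437.8 -124.7  279.1] [ 3.141e+00 -1.000e-03 -3.066e+00] [ 0.7  0.3 -0.7] 63.5
(array([403., 377.]), 760.1, 30.9, 32.3, 590.1, -85.6)
(array([405., 350.]), 715.8, 23.1, 37.2, 62.9, 26.8)
(array([325., 344.]), 712.6, -104.8, 36.2, 159.4, -85.6)
(array([192., 316.]), 682.9, -318.2, 34.2, 117.0, -10.2)
(array([460., 317.]), 650.5, 103.0, 35.5, 117.0, 18.6)
(array([563., 272.]), 561.1, 241.5, 62.8, 70.8, -12.6)
(array([224., 242.]), 548.8, -266.2, 52.1, 120.9, -80.0)
(array([595., 182.]), 420.0, 253.4, 74.6, 152.0, -10.6)
(array([288., 184.]), 499.4, -183.4, 281.4, 285.7, -85.6)
(array([ 27., 117.]), 389.5, -527.2, 39.7, 54.7, -85.6)
```

View pics/w2.png

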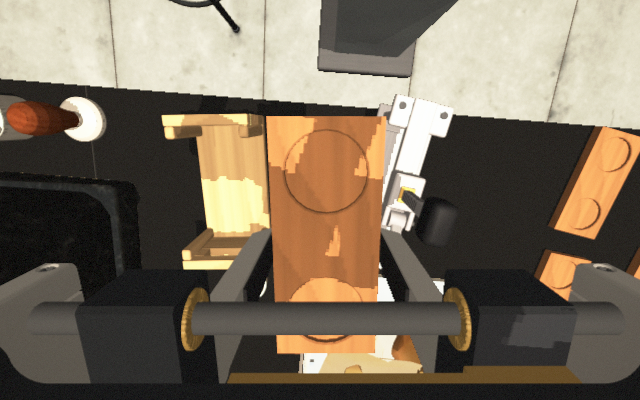

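The held board fills the centre. To its left is the carrier, with its near panel at about (212,122) and its far panel at about (215,260).

```bash
python3 - <<'E'
from h import *; import pickle
i=pickle.load(open("last.pkl","rb")); z=np.load("last.npz"); P=cloud(i,z["d"])
s=P[100:290,140:275]; m=(s[...,2]>86)&(s[...,2]<102)&(s[...,0]<570)&(s[...,0]>340)
q=s[m]; print(len(q),np.median(q[:,2]))
for a,b in [(340,420),(480,570)]:
    k=q[(q[:,0]>a)&(q[:,0]<b)]; print(len(k),k[:,:2].min(0),k[:,:2].max(0),cv2.minAreaRect(k[:,:2].astype(np.float32)))
print(cv2.minAreaRect(q[:,:2].astype(np.float32)))
h=proj(i,[457,-250,94]); print(h)
E
```

```text
1966 94.25232483196064
1297 [ 361.94454947 -306.83131057] [ 394.99068068 -214.29390975] ((378.6692810058594, -260.7201843261719), (25.691770553588867, 91.75413513183594), 5.176891803741455)
669 [ 524.68193916 -292.95602322] [ 549.50106138 -229.90563831] ((536.561767578125, -261.30126953125), (24.713726043701172, 62.90503692626953), 1.131408452987671)
((456.229248046875, -253.77000427246094), (181.49813842773438, 91.7649154663086), 5.1192169189453125)
[[215.67043985 196.72858922]]
```

{"method": "step_arm", "body": {
  "series": [6,-43,0,0.005,1,6,-43,0,0.005,1,6.5,-42.3,0,0.004,1,0,0,0,0,1,0,0,0,0,1]
}}

```text
clock: 4.82
eef_pos: [456.6, -250.4, 279.3]
eef_rot: [3.141, -0.0, -3.049]
wrist_force: [-0.3, 0.0, -1.8]
finger_gap: 63.7
finger_force: 25.0
```

```bash
cat > carr.py <<'E'
from h import *
s=manip.read_state(); print(s["clock"],s["eef_pos"].round(1),s["eef_rot"].round(3))
i,p,d=cam("wrist"); cv2.imwrite("pics/w3.png",p); P=cloud(i,d)
m=(abs(P[...,2]-94)<6)&(P[...,0]>345)&(P[...,0]<565)&(P[...,1]>-320)&(P[...,1]<-180)
q=P[m][:,:2]; print(len(q))
c=np.array([456.3,-253]); a=np.radians(5.1); A=np.array([[np.cos(a),np.sin(a)],[-np.sin(a),np.cos(a)]])
r=(q-c)@A.T
for lo,hi in [(-95,-60),(60,95)]:
    k=r[(r[:,0]>lo)&(r[:,0]<hi)]
    if len(k)>20: print(len(k),np.percentile(k,[0.5,99.5],axis=0).round(1))
E
python3 carr.py
```

```text
4.825 [ 456.6 -250.4  279.3] [ 3.141 -0.    -3.049]
938
938 [[-90.3 -46.9]
 [-79.6  43.8]]
```

View pics/w3.png

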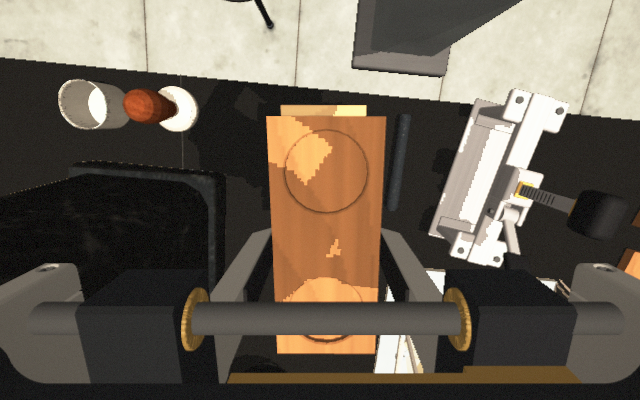

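{"method": "step_arm", "body": {
  "series": [0,-3.6,-50,0,1,0,0,-55,0,1,0,0,-30,0,1,0,0,-10,0,1,0,0,0,0,1,0,0,0,0,1]
}}

```text
clock: 5.62
eef_pos: [457.1, -255.3, 136.0]
eef_rot: [-3.14, 0.002, -3.049]
wrist_force: [-0.4, -0.2, -1.1]
finger_gap: 63.8
finger_force: 25.0
```

{"method": "step_arm", "body": {
  "series": [0,1,-15,0,1,0,0,-20,0,1,0,0,-20,0,1,0,0,-20,0,1,0,0,-12,0,1,0,0,-6,0,1,0,0,0,0,1,0,0,0,0,1]
}}

```text
clock: 6.62
eef_pos: [456.8, -254.4, 42.0]
eef_rot: [-3.141, 0.001, -3.049]
wrist_force: [-0.9, -0.7, -0.6]
finger_gap: 63.8
finger_force: 25.0
```

{"method": "step_arm", "body": {
  "series": [0,0,-1.8,0,1,0,0,0,0,1,0,0,0,0,0.4,0,0,0,0,0.2,0,0,0,0,0,0,0,30,0,0,0,0,60,0,0,0,0,60,0,0,0,0,60,0,0,0,0,35,0,0,0,0,0,0,0]
}}

```text
clock: 8.0
eef_pos: [457.0, -254.5, 287.1]
eef_rot: [-3.139, 0.004, -3.049]
wrist_force: [0.2, 0.1, -1.0]
finger_gap: 94.4
finger_force: 0.0
```

```bash
python3 look.py top; sed -i 's/w3.png/w4.png/' carr.py; python3 carr.py; python3 look.py wrist 25
```

```text
8.0 [ 457.  -254.5  287.1] [-3.139  0.004 -3.049] [ 0.2  0.1 -1. ] 94.4
(array([490., 395.]), 50.1, -460.9, 31.6, 167.5, -81.0)
(array([434., 252.]), 459.3, -251.3, 96.2, 183.1, 6.1)
(array([283., 239.]), 421.2, 257.9, 73.0, 158.5, -10.6)
(array([249., 234.]), 421.3, 372.2, 73.2, 158.3, 16.4)
(array([297., 187.]), 605.2, 238.9, 73.3, 158.8, -7.9)
(array([256., 185.]), 591.6, 379.4, 73.5, 158.1, -9.5)
8.05 [ 456.6 -254.2  285. ] [-3.141e+00  1.000e-03 -3.049e+00]
2255
1253 [[-90.8 -46.9]
 [-65.5  44.4]]
1002 [[ 65.1 -46.3]
 [ 90.7  44.3]]
8.1 [ 456.3 -254.   283.8] [ 3.141e+00 -1.000e-03 -3.049e+00] [0.5 0.1 0.3] 93.8
(array([471., 376.]), 752.8, -5.0, 47.2, 529.2, -84.7)
(array([527., 325.]), 652.4, 79.2, 34.3, 108.2, 11.0)
(array([122., 322.]), 709.7, -546.5, 24.7, 110.5, -7.9)
(array([323., 171.]), 464.7, -254.3, 104.2, 205.4, 6.2)
(array([145., 106.]), 385.4, -497.2, 38.5, 38.6, -2.4)
```

View pics/w4.png

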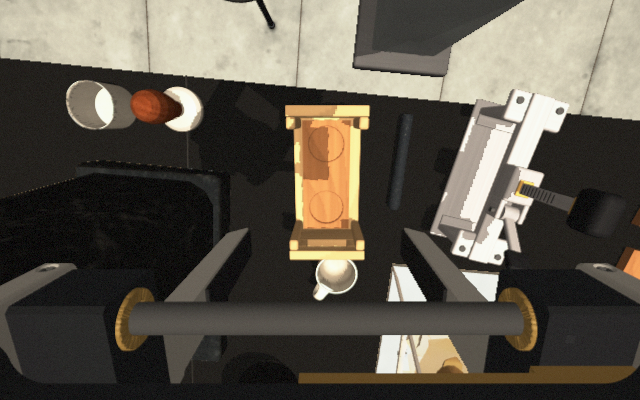

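{"method": "step_arm", "body": {
  "series": [-4,57,0,-0.03,0,-4,57,0,-0.03,0,-4,57,0,-0.03,0,-4,57,0,-0.03,0,-4,57,0,-0.03,0,-4,57,0,-0.03,0,-4,57,0,-0.03,0,-4,57,-30,-0.03,0,-3.5,55,-30,-0.036,0,0,0,-60,0,0,0,0,-60,0,0,0,0,0,0,0,0,0,0,0,0]
}}

```text
clock: 9.78
eef_pos: [421.8, 255.0, 107.4]
eef_rot: [3.141, 0.001, 2.958]
wrist_force: [0.3, -0.1, 0.3]
finger_gap: 93.8
finger_force: 0.0
```

Target (421, 257, 27.5).

{"method": "step_arm", "body": {
  "series": [-0.8,2,-40,0,0,0,0,-25,0,0,0,0,-14.5,0,0,0,0,0,0,0,0,0,0,0,1,0,0,0,0,1,0,0,0,0,1,0,0,0,0,1,0,0,30,0,1,0,0,60,0,1,0,0,60,0,1,0,0,60,0,1,0,0,45,0,1,0,0,0,0,1]
}}

```text
clock: 11.52
eef_pos: [421.0, 257.2, 284.3]
eef_rot: [3.138, 0.004, 2.958]
wrist_force: [0.2, 0.8, -1.9]
finger_gap: 63.6
finger_force: 25.0
```

{"method": "step_arm", "body": {
  "series": [4,-57,0,0.03,1,4,-57,0,0.03,1,4,-57,0,0.03,1,4,-57,0,0.03,1,4,-57,0,0.03,1,4,-57,0,0.03,1,4,-57,0,0.03,1,4,-57,0,0.03,1,3.5,-55.3,0,0.033,1,0,0,-50,0,1,0,0,-50,0,1,0,0,-35,0,1,0,0,0,0,1,0,0,0,0,1]
}}

```text
clock: 13.28
eef_pos: [456.2, -254.7, 147.1]
eef_rot: [-3.141, 0.001, -3.052]
wrist_force: [-0.8, 0.6, -0.2]
finger_gap: 63.9
finger_force: 25.0
```

{"method": "step_arm", "body": {
  "series": [0.2,0.5,-25,0,1,0,0,-25,0,1,0,0,-20,0,1,0,0,-14,0,1,0,0,-6,0,1,0,0,-3,0,1,0,0,0,0,1,0,0,0,0,1]
}}

```text
clock: 14.28
eef_pos: [456.2, -254.1, 53.7]
eef_rot: [-3.141, 0.001, -3.052]
wrist_force: [0.7, 0.5, -0.7]
finger_gap: 63.4
finger_force: 25.0
```

{"method": "step_arm", "body": {
  "series": [0,0,-0.7,0,1,0,0,0,0,1,0,0,0,0,0.4,0,0,0,0,0.2,0,0,0,0,0,0,0,30,0,0,0,0,60,0,0,0,0,60,0,0,0,0,60,0,0,0,0,20,0,0,0,0,0,0,0]
}}

```text
clock: 15.65
eef_pos: [456.3, -254.2, 283.7]
eef_rot: [-3.14, 0.002, -3.052]
wrist_force: [0.5, 0.5, -0.5]
finger_gap: 94.3
finger_force: 0.0
```

```bash
python3 look.py top
```

```text
15.7 [ 456.3 -254.2  283.7] [-3.140e+00  2.000e-03 -3.052e+00] [ 0.5  0.5 -0.5] 94.3
(array([490., 395.]), 50.1, -460.9, 31.6, 167.5, -81.0)
(array([434., 252.]), 459.3, -251.3, 96.2, 183.1, 6.1)
(array([249., 234.]), 421.3, 372.2, 73.2, 158.3, 16.4)
(array([297., 187.]), 605.2, 238.9, 73.3, 158.8, -7.9)
(array([256., 185.]), 591.6, 379.4, 73.5, 158.1, -9.5)
```

{"method": "step_arm", "body": {
  "series": [0,55,0,-0.025,0,0,55,0,-0.025,0,0,55,0,-0.025,0,0,55,0,-0.025,0,0,55,0,-0.025,0,0,55,0,-0.025,0,0,55,0,-0.025,0,5,55,0,-0.025,0,25,52,0,-0.027,0,55,0,-20,0,0,50,0,-30,0,0,14,0,-50,0,0,0,0,-55,0,0,0,0,0,0,0,0,0,0,0,0]
}}

```text
clock: 17.58
eef_pos: [605.5, 238.3, 129.2]
eef_rot: [3.141, 0.001, 3.004]
wrist_force: [1.6, -0.2, 0.1]
finger_gap: 93.9
finger_force: 0.0
```

```bash
python3 look.py wrist | awk 'NR==1||/15[0-9]\.|6[4-7]\./'
```

```text
17.6 [605.5 238.3 129.2] [3.141e+00 1.000e-03 3.004e+00] [ 1.6 -0.2  0.1] 93.9
(array([326., 197.]), 605.3, 238.3, 65.3, 151.4, -8.1)
(array([481., 160.]), 591.5, 378.5, 65.8, 151.6, -9.2)
(array([486.,  22.]), 469.1, 385.4, 50.6, 65.3, -73.6)
```

Aligned. Grasp and lift.

{"method": "step_arm", "body": {
  "series": [0,0,-50,0,0,0,0,-35,0,0,0,0,-16.7,0,0,0,0,0,0,0,0,0,0,0,1,0,0,0,0,1,0,0,0,0,1,0,0,0,0,1,0,0,30,0,1,0,0,60,0,1,0,0,60,0,1,0,0,60,0,1,-40,0,45,0,1,-55,0,0,0,1,-54,0,0,0,1,0,0,0,0,1]
}}

```text
clock: 19.62
eef_pos: [453.5, 238.1, 281.4]
eef_rot: [3.141, 0.0, 3.005]
wrist_force: [0.5, 0.3, -0.4]
finger_gap: 63.6
finger_force: 25.0
```

{"method": "step_arm", "body": {
  "series": [3,-55,0,0.025,1,0,-55,0,0.025,1,0,-55,0,0.025,1,0,-55,0,0.025,1,0,-55,0,0.025,1,0,-55,0,0.025,1,0,-55,0,0.025,1,0,-55,0,0.025,1,0,-52.3,0,0.026,1,0,0,-50,0,1,0,0,-50,0,1,0,0,-32,0,1,0,0,0,0,1,0,0,0,0,1]
}}

```text
clock: 21.38
eef_pos: [459.8, -254.9, 150.2]
eef_rot: [-3.14, 0.001, -3.054]
wrist_force: [0.3, 0.3, -0.2]
finger_gap: 63.6
finger_force: 25.0
```

{"method": "step_arm", "body": {
  "series": [-3.4,0.6,0,0.001,1,0,0,-30,0,1,0,0,-25,0,1,0,0,-18,0,1,0,0,-7,0,1,0,0,-3,0,1,0,0,0,0,1,0,0,0,0,1]
}}

```text
clock: 22.38
eef_pos: [455.9, -253.8, 66.4]
eef_rot: [-3.141, 0.001, -3.052]
wrist_force: [0.6, 0.9, -1.6]
finger_gap: 63.7
finger_force: 25.0
```

{"method": "step_arm", "body": {
  "series": [0,0,0,0,1,0,0,0,0,0.4,0,0,0,0,0.2,0,0,0,0,0,0,0,30,0,0,0,0,60,0,0,0,0,60,0,0,0,0,60,0,0,0,0,7,0,0,0,0,0,0,0]
}}

```text
clock: 23.62
eef_pos: [455.5, -253.6, 282.4]
eef_rot: [3.142, -0.0, -3.052]
wrist_force: [0.3, 1.1, -1.2]
finger_gap: 94.3
finger_force: 0.0
```

```bash
python3 look.py top; python3 look.py wrist 50 | grep 32.\\.
```

```text
23.6 [ 455.5 -253.6  282.4] [ 3.142 -0.    -3.052] [ 0.3  1.1 -1.2] 94.3
(array([490., 395.]), 50.1, -460.9, 31.6, 167.5, -81.0)
(array([434., 252.]), 459.3, -251.3, 96.2, 183.1, 6.1)
(array([249., 234.]), 421.3, 372.2, 73.2, 158.3, 16.4)
(array([256., 185.]), 591.6, 379.4, 73.5, 158.1, -9.5)
(array([122., 322.]), 687.1, -528.0, 22.5, 101.0, -7.3)
(array([527., 325.]), 634.3, 56.8, 32.0, 100.6, 10.8)
(array([322., 177.]), 459.7, -254.6, 98.9, 192.0, 6.0)
```

{"method": "step_arm", "body": {
  "series": [0,57,0,-0.023,0,0,57,0,-0.023,0,0,57,0,-0.023,0,0,57,0,-0.023,0,0,57,0,-0.023,0,0,57,0,-0.023,0,0,57,0,-0.023,0,0,57,0,-0.023,0,16,57,0,-0.023,0,20,57,0,-0.023,0,25,55,-20,-0.022,0,50,7,-30,0,0,25,0,-50,0,0,0,0,-50,0,0,0,0,0,0,0,0,0,0,0,0]
}}

```text
clock: 25.72
eef_pos: [591.5, 377.7, 135.0]
eef_rot: [3.14, 0.001, 2.979]
wrist_force: [0.9, 0.2, 1.1]
finger_gap: 93.8
finger_force: 0.0
```

```bash
python3 look.py wrist | awk 'NR==1||/15[0-9]\.|6[4-7]\./'
```

```text
25.7 [591.5 377.7 135. ] [3.140e+00 1.000e-03 2.979e+00] [0.9 0.2 1.1] 93.8
(array([467., 376.]), 809.0, 497.8, 21.3, 368.5, 80.7)
(array([130., 319.]), 683.9, 158.1, 32.7, 81.0, -26.3)
(array([325., 205.]), 598.8, 377.3, 65.3, 135.9, -9.3)
(array([600.,  38.]), 489.9, 622.8, 5.3, 67.8, 23.0)
```

{"method": "step_arm", "body": {
  "series": [0,0.8,-50,0,0,0,0,-40,0,0,0,0,-17.5,0,0,0,0,0,0,0,0,0,0,0,1,0,0,0,0,1,0,0,0,0,1,0,0,0,0,1,0,0,30,0,1,0,0,60,0,1,0,0,60,0,1,0,0,60,0,1,-40,0,45,0,1,-55,0,0,0,1,-40,0,0,0,1,0,0,0,0,1]
}}

```text
clock: 27.78
eef_pos: [454.2, 378.5, 281.6]
eef_rot: [3.141, 0.0, 2.981]
wrist_force: [0.5, 0.3, -0.1]
finger_gap: 64.0
finger_force: 25.0
```

```bash
python3 look.py wrist 250| awk 'NR==1||/32[0-9]\./'
```

```text
27.8 [454.2 378.5 281.6] [3.141 0.    2.981] [ 0.5  0.3 -0.1] 64.0
(array([326., 344.]), 536.0, 365.0, 17.8, 72.1, 80.8)
(array([325., 202.]), 433.4, 381.6, 71.9, 135.5, -9.2)
```

{"method": "step_arm", "body": {
  "series": [0,-57,0,0.023,1,0,-57,0,0.023,1,0,-57,0,0.023,1,0,-57,0,0.023,1,0,-57,0,0.023,1,0,-57,0,0.023,1,0,-57,0,0.023,1,0,-57,0,0.023,1,0,-57,0,0.023,1,0,-57,0,0.023,1,2,-57,0,0.02,1,0,-5,0,0,1,0,0,-45,0,1,0,0,-50,0,1,0,0,-30,0,1,0,0,0,0,1,0,0,0,0,1]
}}

```text
clock: 29.95
eef_pos: [458.9, -254.2, 157.1]
eef_rot: [-3.141, 0.001, -3.054]
wrist_force: [-0.1, 0.0, -0.6]
finger_gap: 63.8
finger_force: 25.0
```

{"method": "step_arm", "body": {
  "series": [-2.5,0,0,0.002,1,0,0,-25,0,1,0,0,-25,0,1,0,0,-17,0,1,0,0,-7,0,1,0,0,-3,0,1,0,0,0,0,1,0,0,0,0,1]
}}

```text
clock: 30.95
eef_pos: [455.9, -254.0, 79.2]
eef_rot: [-3.141, 0.001, -3.052]
wrist_force: [0.1, -0.4, -1.4]
finger_gap: 63.6
finger_force: 25.0
```

{"method": "step_arm", "body": {
  "series": [0,0,0,0,1,0,0,0,0,0.4,0,0,0,0,0.2,0,0,0,0,0,0,0,30,0,0,0,0,60,0,0,0,0,60,0,0,0,0,54,0,0,0,0,0,0,0]
}}

```text
clock: 32.08
eef_pos: [456.5, -254.4, 286.8]
eef_rot: [-3.137, 0.006, -3.052]
wrist_force: [0.2, -0.3, -0.3]
finger_gap: 94.1
finger_force: 0.0
```

```bash
python3 look.py top
```

```text
32.1 [ 456.5 -254.4  286.8] [-3.137  0.006 -3.052] [ 0.2 -0.3 -0.3] 94.1
(array([490., 395.]), 50.1, -460.9, 31.6, 167.5, -81.0)
(array([434., 252.]), 459.7, -254.4, 102.5, 183.1, 6.1)
(array([249., 234.]), 421.3, 372.2, 73.2, 158.3, 16.4)
```

{"method": "step_arm", "body": {
  "series": [0,57,0,0.018,0,0,57,0,0.018,0,0,57,0,0.018,0,0,57,0,0.018,0,0,57,0,0.018,0,0,57,0,0.018,0,0,57,0,0.018,0,0,57,0,0.018,0,-10,57,0,0.018,0,-12,57,0,0.018,0,-12,50,0,0.019,0,0,0,-40,0,0,0,0,-50,0,0,0,0,-30,0,0,0,0,0,0,0,0,0,0,0,0]
}}

```text
clock: 34.12
eef_pos: [421.9, 366.3, 163.4]
eef_rot: [3.141, 0.001, -2.853]
wrist_force: [-0.5, -0.7, 0.4]
finger_gap: 94.5
finger_force: 0.0
```

```bash
python3 look.py wrist 13 w5.png| awk 'NR==1||/15[0-9]\.|6[4-7]\./'; python3 - <<'E'
from h import *; import pickle
i=pickle.load(open("last.pkl","rb")); z=np.load("last.npz"); P=cloud(i,z["d"])
m=(P[...,2]>30)&(P[...,2]<140)&(P[...,1]>440)&(P[...,1]<580)&(P[...,0]>380)&(P[...,0]<490)
q=P[m]; print(len(q), q.min(0) if len(q) else '', q.max(0) if len(q) else '')
E
```

```text
34.1 [421.9 366.3 163.4] [ 3.141e+00  1.000e-03 -2.853e+00] [-0.5 -0.7  0.4] 94.5
(array([466., 376.]), 586.6, 591.9, 23.5, 404.3, -73.4)
(array([331., 190.]), 421.9, 371.5, 65.5, 150.9, 16.5)
3237 [406.1032341  480.65832046  30.02106343] [440.42871504 526.15684717 118.65263401]
```

View pics/w5.png

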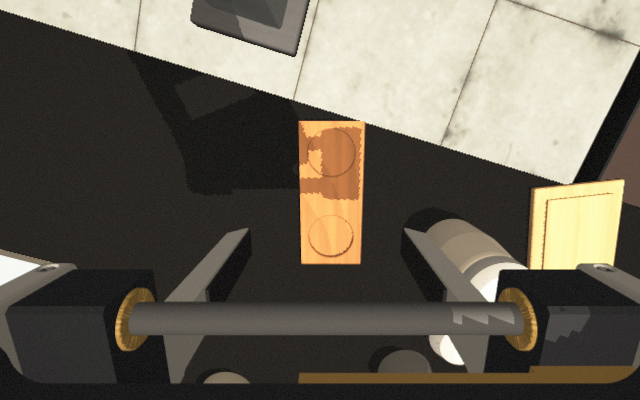

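The board is centred at (331,190), yaw 16.5°. The jar's edge at about (440,235) is clear of the body by roughly 15 mm.

{"method": "step_arm", "body": {
  "series": [1.2,0.3,-50,0,0,0,0,-50,0,0,0,0,-25,0,0,0,0,-10.5,0,0,0,0,0,0,0,0,0,0,0,1,0,0,0,0,1,0,0,0,0,1,0,0,0,0,1,0,0,0,0,1]
}}

```text
clock: 35.42
eef_pos: [423.1, 366.7, 27.7]
eef_rot: [3.141, 0.001, -2.853]
wrist_force: [-1.5, 0.4, 6.9]
finger_gap: 63.8
finger_force: 25.0
```

{"method": "step_arm", "body": {
  "series": [0,0,30,0,1,0,0,60,0,1,0,0,60,0,1,0,0,60,0,1,0,0,48,0,1,3,-56,0,-0.018,1,3,-56,0,-0.018,1,3,-56,0,-0.018,1,3,-56,0,-0.018,1,3,-56,0,-0.018,1,3,-56,0,-0.018,1,3,-56,0,-0.018,1,3,-56,0,-0.018,1,3,-56,0,-0.018,1,3,-56,0,-0.018,1,2.5,-56,0,-0.019,1,0,-5,0,0,1,0,0,0,0,1,0,0,0,0,1]
}}

```text
clock: 37.8
eef_pos: [455.5, -253.4, 285.3]
eef_rot: [3.142, 0.0, -3.051]
wrist_force: [0.4, 0.3, -1.2]
finger_gap: 63.5
finger_force: 25.0
```

{"method": "step_arm", "body": {
  "series": [1,-0.7,-50,0,1,0,0,-50,0,1,0,0,-30,0,1,0,0,0,0,1,0,0,0,0,1]
}}

```text
clock: 38.42
eef_pos: [457.1, -255.1, 156.9]
eef_rot: [-3.14, 0.002, -3.052]
wrist_force: [1.1, -0.6, -0.4]
finger_gap: 63.8
finger_force: 25.0
```

{"method": "step_arm", "body": {
  "series": [-0.6,0.8,-20,0,1,0,0,-20,0,1,0,0,-14,0,1,0,0,-7,0,1,0,0,-3.3,0,1,0,0,0,0,1,0,0,0,0,1]
}}

```text
clock: 39.3
eef_pos: [456.1, -254.6, 91.6]
eef_rot: [-3.141, 0.001, -3.052]
wrist_force: [-1.1, 0.5, 6.4]
finger_gap: 63.8
finger_force: 25.0
```

{"method": "step_arm", "body": {
  "series": [0,0,0,0,0.4,0,0,0,0,0.2,0,0,0,0,0,0,0,30,0,0,0,0,60,0,0,0,0,60,0,0,0,0,40,0,0,0,0,0,0,0,0,0,0,0,0]
}}

```text
clock: 40.42
eef_pos: [455.5, -254.3, 279.8]
eef_rot: [3.141, -0.001, -3.052]
wrist_force: [-0.2, 0.9, -0.0]
finger_gap: 94.3
finger_force: 0.0
```

```bash
python3 look.py top; python3 look.py wrist 77 w6.png|grep "32.\."; python3 - <<'E'
from h import *; import pickle
i=pickle.load(open("last.pkl","rb")); z=np.load("last.npz"); P=cloud(i,z["d"])
c=np.array([456.4,-254.1]); a=np.radians(5.1); A=np.array([[np.cos(a),np.sin(a)],[-np.sin(a),np.cos(a)]])
r=np.dstack([(P[...,:2]-c)@A.T,P[...,2]])
m=(abs(r[...,0])<77)&(abs(r[...,1])<34)&(r[...,2]<110); q=r[m]; print(np.percentile(q[:,2],[2,10,50,90,98]).round(1))
B=np.linalg.lstsq(np.c_[q[:,:2],np.ones(len(q))],q[:,2],rcond=None)[0]; print(B)
# gauge
X,Y,Z=P[...,0],P[...,1],P[...,2]
g=(X>320)&(X<560)&(Y>-100)&(Y<30)
for lo,hi in [(78,85),(86,95),(66,73),(190,230)]:
    s=g&(Z>lo)&(Z<hi); q=P[s][:,:2].astype(np.float32)
    if len(q)>8: print(lo,hi,len(q),q.min(0),q.max(0),cv2.minAreaRect(q))
E
```

```text
40.4 [ 455.5 -254.3  279.8] [ 3.141e+00 -1.000e-03 -3.052e+00] [-0.2  0.9 -0. ] 94.3
(array([490., 395.]), 50.1, -460.9, 31.6, 167.5, -81.0)
(array([435., 254.]), 452.7, -264.7, 93.8, 187.6, -5.2)
(array([122., 322.]), 664.2, -508.5, 20.8, 93.3, -7.3)
(array([527., 324.]), 615.7, 31.8, 29.7, 94.1, 11.8)
(array([323., 178.]), 454.6, -254.6, 92.8, 178.3, 5.5)
[72.4 73.1 76.9 78.3 78.9]
[ 1.06991241e-03 -5.54036714e-04  7.61236974e+01]
78 85 4185 [328.25378 -87.47722] [539.8945     8.796163] ((434.0782165527344, -39.23523712158203), (68.42681121826172, 205.8011016845703), 81.09520721435547)
86 95 314 [333.87653 -65.84551] [532.0802   -16.308142] ((432.678955078125, -41.597389221191406), (30.092435836791992, 199.09906005859375), 81.51058959960938)
66 73 61 [337.4933  -86.38665] [523.7782   -40.815414] ((432.28900146484375, -61.310401916503906), (21.745349884033203, 188.47669982910156), 81.25360870361328)
190 230 2252 [415.74533 -52.22224] [452.07086 -26.85504] ((434.0499572753906, -39.36308288574219), (23.623010635375977, 35.930294036865234), 83.29454040527344)
```

View pics/w6.png

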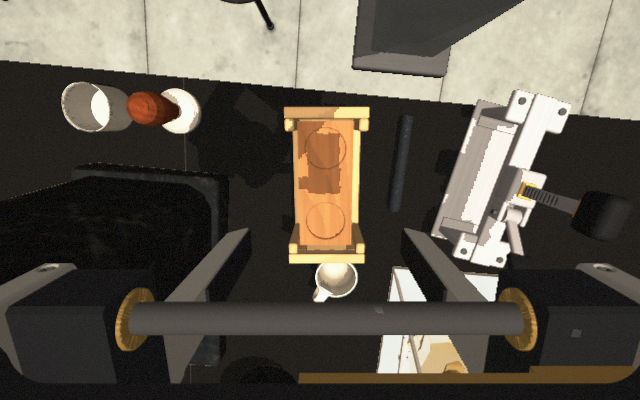

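{"method": "step_arm", "body": {
  "series": [-4,43,0,-0.049,0,-4,43,0,-0.049,0,-4,43,0,-0.049,0,-4,43,0,-0.049,0,-5.4,43,0,-0.049,0,0,0,0,0,0,0,0,0,0,0]
}}

```text
clock: 41.4
eef_pos: [434.4, -39.8, 280.3]
eef_rot: [-3.141, -0.001, 2.987]
wrist_force: [0.2, 0.9, 0.1]
finger_gap: 93.9
finger_force: 0.0
```

```bash
python3 look.py wrist 13 w7.png|head -1; python3 - <<'E'
from h import *; import pickle
i=pickle.load(open("last.pkl","rb")); z=np.load("last.npz"); P=cloud(i,z["d"])
X,Y,Z=P[...,0],P[...,1],P[...,2]
g=(X>320)&(X<560)&(Y>-100)&(Y<30)
for lo,hi in [(78,85),(190,230)]:
    s=g&(Z>lo)&(Z<hi); q=P[s][:,:2].astype(np.float32)
    if len(q)>8: print(lo,hi,len(q),cv2.minAreaRect(q))
    if lo>100: print(np.percentile(Z[s],[50,95]))
E
```

```text
41.4 [434.4 -39.8 280.3] [-3.141e+00 -1.000e-03  2.987e+00] [0.2 0.9 0.1] 93.9
78 85 3348 ((433.99151611328125, -38.13394546508789), (67.58177185058594, 204.7486572265625), 81.48036193847656)
190 230 1329 ((433.8435974121094, -38.270816802978516), (21.860628128051758, 35.20585632324219), 81.20824432373047)
[215.93013799 217.60880986]
```

View pics/w7.png

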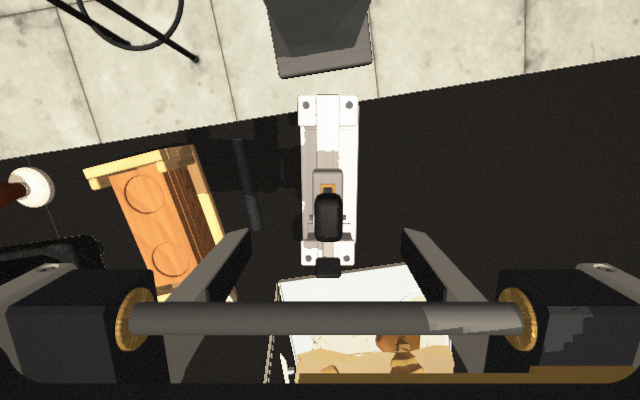

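The gauge is seen squarely, with the knob at (327,215) and the raised lever's pad at (328,266), on the far (+x) side.

{"method": "step_arm", "body": {
  "series": [-0.4,1.3,-35,0.003,0,0,0,-25,0,0,0,0,-10,0,0,0,0,0,0,0,0,0,0,0,0.6,0,0,0,0,1,0,0,0,0,1,0,0,0,0,1,0,0,0,0,1,0,0,0,0,1],
  "squeeze": 30
}}

```text
clock: 42.7
eef_pos: [434.0, -38.2, 210.9]
eef_rot: [-3.142, -0.0, 2.989]
wrist_force: [-0.4, -0.4, 0.3]
finger_gap: 37.6
finger_force: 0.0
```

{"method": "step_arm", "body": {
  "series": [0,0,0,0,1,0,0,0,0,1,0,0,0,0,1,0,0,0,0,1]
}}

```text
clock: 43.2
eef_pos: [434.0, -38.1, 210.9]
eef_rot: [3.141, 0.0, 2.989]
wrist_force: [-0.0, 1.5, -0.4]
finger_gap: 21.9
finger_force: 30.0
```

Gripped at 22 mm. Lift 60.

{"method": "step_arm", "body": {
  "series": [0,0,5,0,1,0,0,10,0,1,0,0,20,0,1,0,0,25,0,1,0,0,10,0,1,0,0,0,0,1]
}}

```text
clock: 43.95
eef_pos: [434.0, -38.2, 281.0]
eef_rot: [-3.142, 0.001, 2.989]
wrist_force: [-0.9, 0.1, -4.5]
finger_gap: 21.9
finger_force: 30.0
```

{"method": "step_arm", "body": {
  "series": [4,-36,0,0.04,1,4,-36,0,0.04,1,4,-36,0,0.04,1,4,-36,0,0.04,1,3,-36,0,0.04,1,3.4,-36,0,0.041,1,0,0,0,0,1,0,0,0,0,1]
}}

```text
clock: 44.95
eef_pos: [456.2, -253.7, 280.0]
eef_rot: [3.14, -0.001, -3.054]
wrist_force: [0.6, 0.7, -4.8]
finger_gap: 21.8
finger_force: 30.0
```

```bash
python3 - <<'E'
from h import *
s=manip.read_state(); print(s["clock"],s["eef_pos"].round(1),s["eef_rot"].round(3),s["wrist_force"].round(1))
i,p,d=cam("wrist"); cv2.imwrite("pics/w8.png",p); P=cloud(i,d)
c=np.array([434,-38.3]); a=np.radians(-8.7); A=np.array([[np.cos(a),np.sin(a)],[-np.sin(a),np.cos(a)]])
r=(P[...,:2]-c)@A.T; m=(abs(P[...,2]-70)<5)&(abs(r[...,0])<110)&(abs(r[...,1])<60); q=r[m]; print(len(q))
for s in (-1,1):
    k=q[q[:,0]*s>60]
    if len(k)>10: print(len(k),np.percentile(k,[1,99],axis=0).round(1))
E
```

```text
44.95 [ 456.2 -253.7  280. ] [ 3.140e+00 -1.000e-03 -3.054e+00] [ 0.6  0.7 -4.8]
932
532 [[-86.3 -29.9]
 [-76.4  32.8]]
400 [[ 83.2 -29.9]
 [ 93.   33.1]]
```

View pics/w8.png

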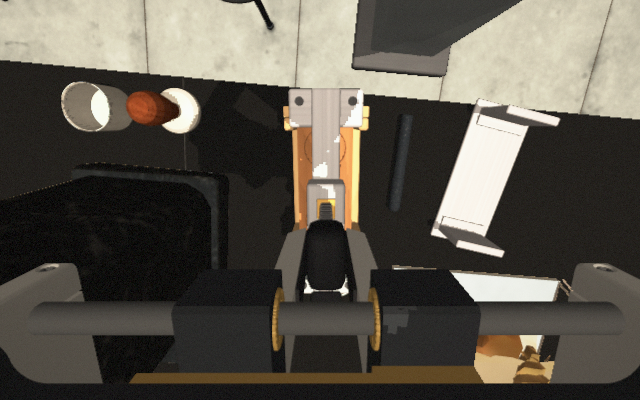

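{"method": "step_arm", "body": {
  "series": [0,-0.4,-15,0,1,0,0,-12,0,1,0,0,-8,0,1,0,0,-4,0,1,0,0,0,0,1,0,0,0,0,1]
}}

```text
clock: 45.75
eef_pos: [456.5, -254.7, 242.2]
eef_rot: [-3.141, 0.0, -3.053]
wrist_force: [-0.7, -0.6, -4.6]
finger_gap: 21.9
finger_force: 30.0
```

{"method": "step_arm", "body": {
  "series": [0,0,-2,0,1,0,0,-2,0,1,0,0,-2,0,1,0,0,-2,0,1,0,0,0,0,1]
}}

```text
clock: 46.38
eef_pos: [456.4, -254.6, 233.8]
eef_rot: [-3.141, 0.0, -3.053]
wrist_force: [-1.4, -0.5, -0.5]
finger_gap: 21.8
finger_force: 30.0
```

{"method": "step_arm", "body": {
  "series": [0,0,-3,0,1,0,0,-3,0,1,0,0,-2,0,1,0,0,0,0,1]
}}

```text
clock: 46.88
eef_pos: [456.4, -254.5, 225.5]
eef_rot: [3.141, -0.0, -3.053]
wrist_force: [0.2, -0.2, -2.3]
finger_gap: 22.1
finger_force: 30.0
```

{"method": "step_arm", "body": {
  "series": [0,0,-2,0,1,0,0,-2,0,1,0,0,-1,0,1,0,0,0,0,1,0,0,0,0,1]
}}

```text
clock: 47.5
eef_pos: [456.6, -254.6, 221.6]
eef_rot: [-3.141, 0.001, -3.053]
wrist_force: [-3.8, 0.1, 7.6]
finger_gap: 21.8
finger_force: 30.0
```

{"method": "step_arm", "body": {
  "series": [0,0,-1,0,1,0,0,0,0,1,0,0,0,0,1]
}}

```text
clock: 47.88
eef_pos: [456.7, -254.7, 221.5]
eef_rot: [-3.14, 0.002, -3.053]
wrist_force: [-4.1, 1.5, 14.6]
finger_gap: 21.6
finger_force: 30.0
```

{"method": "step_arm", "body": {
  "series": [0,0,-1,0,1,0,0,0,0,1,0,0,0,0,1]
}}

```text
clock: 48.25
eef_pos: [457.0, -254.8, 221.4]
eef_rot: [-3.14, 0.003, -3.053]
wrist_force: [-4.6, 1.8, 22.7]
finger_gap: 22.1
finger_force: 30.0
```

{"method": "step_arm", "body": {
  "series": [0,0,-1,0,1,0,0,0,0,1,0,0,0,0,1]
}}

```text
clock: 48.62
eef_pos: [457.4, -254.9, 221.2]
eef_rot: [-3.139, 0.004, -3.053]
wrist_force: [-6.1, 3.4, 28.0]
finger_gap: 21.7
finger_force: 30.0
```

{"method": "step_arm", "body": {
  "series": [0,0,2,0,1,0,0,2,0,1,0,0,0,0,1,0,0,0,0,1]
}}

```text
clock: 49.12
eef_pos: [456.4, -254.6, 221.8]
eef_rot: [3.142, 0.0, -3.053]
wrist_force: [0.9, -0.5, 0.4]
finger_gap: 22.1
finger_force: 30.0
```

{"method": "step_arm", "body": {
  "series": [0,0,0,0,0.6,0,0,0,0,0.4,0,0,0,0,0.4,0,0,0,0,0.4,0,0,20,0,0.4,0,0,40,0,0.4,0,0,0,0,0.4,0,0,0,0,0.4]
}}

```text
clock: 50.12
eef_pos: [456.2, -254.5, 281.2]
eef_rot: [3.141, -0.001, -3.053]
wrist_force: [0.0, -0.1, 0.3]
finger_gap: 56.3
finger_force: 0.0
```

```bash
python3 - <<'E'
from h import *
s=manip.read_state(); print(s["clock"],s["eef_pos"].round(1),s["wrist_force"].round(1),s["finger_gap"])
i,p,d=cam("wrist"); cv2.imwrite("pics/w9.png",p); P=cloud(i,d)
X,Y,Z=P[...,0],P[...,1],P[...,2]; g=(X>330)&(X<575)&(Y>-310)&(Y<-190)
for lo,hi in [(100,108),(108,116),(150,185),(200,235)]:
    s=g&(Z>lo)&(Z<hi); q=P[s].astype(np.float32)
    if len(q)>8: print(lo,hi,len(q),cv2.minAreaRect(q[:,:2]),np.median(q[:,2]),np.percentile(q[:,2],97))
i,p,d=cam("top"); P=cloud(i,d)
X,Y,Z=P[...,0],P[...,1],P[...,2]; g=(X>350)&(X<500)&(Y>-320)&(Y<-200)
E
```

```text
50.125 [ 456.2 -254.5  281.2] [ 0.  -0.1  0.3] 56.29376886208278Traceback (most recent call last):
  File "<stdin>", line 7, in <module>
cv2.error: OpenCV(4.12.0) /io/opencv/modules/imgproc/src/convhull.cpp:143: error: (-215:Assertion failed) total >= 0 && (depth == CV_32F || depth == CV_32S) in function 'convexHull'
```

View pics/w9.png

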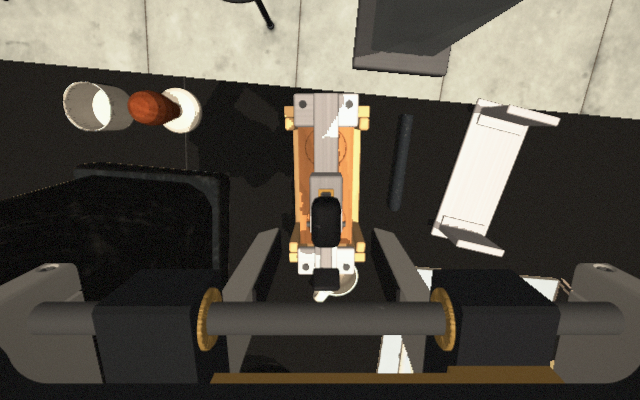

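The gauge stands squarely across the panels, with the knob at (326,220) and the lever pad at (326,280).

```bash
python3 - <<'E'
from h import *
i,p,d=cam("wrist"); P=cloud(i,d)
print("pad",ray(i,326,279,175).round(1),P[272:287,316:336,:].reshape(-1,3)[:,2:].T.round(0).flatten()[::20])
X,Y,Z=P[...,0],P[...,1],P[...,2]; g=(X>330)&(X<575)&(Y>-310)&(Y<-190)
for lo,hi in [(100,108),(150,185),(200,235)]:
    s=g&(Z>lo)&(Z<hi); q=np.ascontiguousarray(P[s][:,:2],dtype=np.float32)
    if len(q)>8: print(lo,hi,len(q),cv2.minAreaRect(q),np.percentile(Z[s],[50,97]))
E
```

```text
pad [ 526.2 -248.1  175. ] [170. 170. 171. 172. 172. 174. 174. 174. 175. 176. 176. 177. 178. 179.
 178.]
100 108 2897 ((455.7564697265625, -255.16424560546875), (204.11013793945312, 68.03157806396484), 5.15806770324707) [104.76833482 107.90159462]
150 185 835 ((493.381591796875, -252.8072509765625), (86.90864562988281, 25.6418514251709), 7.039888858795166) [171.56187968 180.39627179]
200 235 1448 ((455.58294677734375, -254.98648071289062), (34.67726135253906, 21.63917350769043), 5.469520568847656) [226.71214635 228.59414969]
```

{"method": "step_arm", "body": {
  "series": [34,3,0,0,1,34,3.2,0,0,1,0,0,-30,0,1,0,0,-35,0,1,0,0,0,0,1,0,0,0,0,1,0,0,0,0,1,0,0,0,0,1],
  "squeeze": 10
}}

```text
clock: 51.22
eef_pos: [524.6, -248.5, 217.8]
eef_rot: [-3.141, 0.001, -3.053]
wrist_force: [-1.0, -0.4, 0.2]
finger_gap: 0.5
finger_force: 0.0
```

{"method": "step_arm", "body": {
  "series": [1.4,0,-15,0,1,5,0.4,-10,0,1,7,0.6,-8,0,1,5,0.5,-9,0,1,0,0,0,0,1]
}}

```text
clock: 51.85
eef_pos: [542.8, -246.6, 173.7]
eef_rot: [3.141, -0.001, -3.053]
wrist_force: [0.0, -0.5, -0.2]
finger_gap: 0.4
finger_force: 0.0
```

{"method": "step_arm", "body": {
  "series": [2,0.2,-5,0,1,2,0.2,-6,0,1,1,0.1,-5,0,1,1,0,-5,0,1,0,0,0,0,1]
}}

```text
clock: 52.48
eef_pos: [548.8, -246.4, 154.1]
eef_rot: [-3.142, -0.0, -3.053]
wrist_force: [-3.0, 0.7, 4.2]
finger_gap: 0.5
finger_force: 2.3
```

{"method": "step_arm", "body": {
  "series": [0,0,-1,0,1,0,0,-1,0,1,0,0,0,0,1]
}}

```text
clock: 52.85
eef_pos: [548.9, -246.5, 153.5]
eef_rot: [-3.141, 0.001, -3.053]
wrist_force: [-8.2, 2.1, 17.2]
finger_gap: 0.6
finger_force: 8.6
```

{"method": "step_arm", "body": {
  "series": [0,0,-1,0,1,0,0,0,0,1,0,0,0,0,1]
}}

```text
clock: 53.22
eef_pos: [549.1, -246.5, 153.3]
eef_rot: [-3.14, 0.002, -3.053]
wrist_force: [-9.9, 3.3, 22.2]
finger_gap: 0.3
finger_force: 11.4
```

{"method": "step_arm", "body": {
  "series": [0,0,10,0,1,0,0,40,0,1,0,0,55,0,1,0,0,22,0,1,-46,-4,0,0,0,-46,-4,0,0,0,0,0,0,0,0,0,0,0,0,0]
}}

```text
clock: 54.22
eef_pos: [457.3, -254.5, 278.1]
eef_rot: [-3.141, 0.001, -3.054]
wrist_force: [-0.4, -0.3, 0.6]
finger_gap: 37.0
finger_force: 0.0
```

```bash
python3 - <<'E'
from h import *
s=manip.read_state(); print(s["clock"],s["eef_pos"].round(1),s["eef_rot"].round(3),s["finger_gap"])
i,p,d=cam("wrist"); cv2.imwrite("pics/w10.png",p); P=cloud(i,d)
X,Y,Z=P[...,0],P[...,1],P[...,2]; g=(X>330)&(X<575)&(Y>-310)&(Y<-190)
for lo,hi in [(98,108),(120,136),(150,185),(200,235)]:
    s=g&(Z>lo)&(Z<hi); q=np.ascontiguousarray(P[s][:,:2],dtype=np.float32)
    if len(q)>8: print(lo,hi,len(q),cv2.minAreaRect(q),np.percentile(Z[s],[50,97]))
E
```

```text
54.225 [ 457.3 -254.5  278.1] [-3.141e+00  1.000e-03 -3.054e+00] 37.04517253173729
98 108 2922 ((456.10107421875, -255.22386169433594), (204.05398559570312, 67.89119720458984), 5.115119457244873) [104.74066819 107.91732276]
120 136 1493 ((496.9426574707031, -251.57569885253906), (125.34705352783203, 41.361061096191406), 5.097099304199219) [131.06733065 135.41183223]
150 185 15 ((450.77099609375, -255.65830993652344), (0.6873875260353088, 8.428637504577637), 3.289571762084961) [153.40016477 155.53663069]
200 235 1476 ((455.6857604980469, -255.12640380859375), (34.75577163696289, 21.688236236572266), 4.789957523345947) [226.76246751 228.57069002]
```

View pics/w10.png

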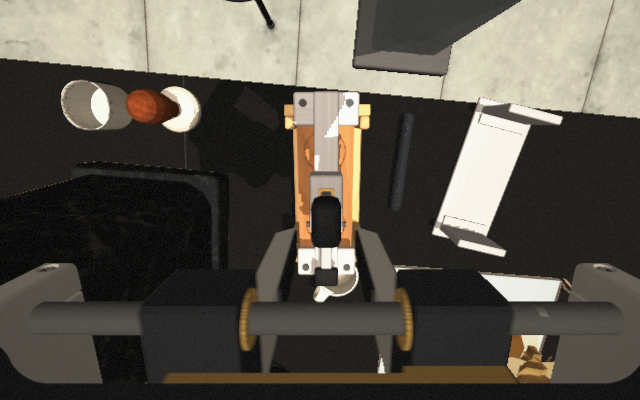

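Lever flat at (326,275); the knob height is unchanged (227). Re-grip the knob.

{"method": "step_arm", "body": {
  "series": [0,0,0,0,0,0,0,0,0,0,-1,-0.3,-25,0,0,0,0,-22,0,0,0,0,-9.5,0,0,0,0,0,0,0,0,0,0,0,1,0,0,0,0,1,0,0,0,0,1,0,0,0,0,1,0,0,0,0,1,0,0,0,0,1,0,0,0,0,1,0,0,0,0,1],
  "squeeze": 30
}}

```text
clock: 56.02
eef_pos: [455.8, -254.6, 221.3]
eef_rot: [3.141, -0.0, -3.053]
wrist_force: [-0.4, 1.4, 0.1]
finger_gap: 21.4
finger_force: 30.0
```

{"method": "step_arm", "body": {
  "series": [0,0,4,0,1,0,0,8,0,1,0,0,15,0,1,0,0,20,0,1,0,0,13,0,1,0,0,0,0,1,-3,36,0,-0.04,1,-3,36,0,-0.04,1,-3,36,0,-0.04,1,-3,36,0,-0.04,1,-3,36,0,-0.04,1,-4,37,0,-0.041,1,0,0,0,0,1,0,0,0,0,1]
}}

```text
clock: 57.78
eef_pos: [436.7, -37.9, 281.1]
eef_rot: [-3.141, -0.0, 2.989]
wrist_force: [-0.3, -0.3, -3.8]
finger_gap: 21.8
finger_force: 30.0
```

{"method": "step_arm", "body": {
  "series": [0,0,-25,0,1,0,0,-25,0,1,0,0,-17,0,1,0,0,-9,0,1,0,0,-4,0,1,0,0,0,0,1,0,0,0,0,1]
}}

```text
clock: 58.65
eef_pos: [437.0, -37.7, 201.9]
eef_rot: [-3.142, 0.001, 2.989]
wrist_force: [0.2, 0.4, -4.9]
finger_gap: 21.8
finger_force: 30.0
```

{"method": "step_arm", "body": {
  "series": [0,0,-2,0,1,0,0,-1.2,0,1,0,0,0,0,1,0,0,0,0,1]
}}

```text
clock: 59.15
eef_pos: [436.8, -37.7, 198.2]
eef_rot: [-3.142, 0.0, 2.989]
wrist_force: [0.5, 0.3, -5.1]
finger_gap: 21.5
finger_force: 30.0
```

{"method": "step_arm", "body": {
  "series": [0,0,-1,0,1,0,0,0,0,1,0,0,0,0,1]
}}

```text
clock: 59.52
eef_pos: [436.9, -37.6, 197.5]
eef_rot: [3.142, 0.0, 2.989]
wrist_force: [-2.2, 0.9, 3.1]
finger_gap: 21.9
finger_force: 30.0
```

{"method": "step_arm", "body": {
  "series": [0,0,-0.7,0,1,0,0,0,0,1,0,0,0,0,1]
}}

```text
clock: 59.9
eef_pos: [437.0, -37.6, 197.2]
eef_rot: [3.142, 0.001, 2.989]
wrist_force: [-3.8, 2.7, 9.5]
finger_gap: 21.6
finger_force: 30.0
```

Seated. Release, retreat, and check.

{"method": "step_arm", "body": {
  "series": [0,0,0.7,0,1,0,0,0,0,0.6,0,0,0,0,0.4,0,0,0,0,0.4,0,0,0,0,0.4,0,0,25,0,0.4,0,0,50,0,0.4,0,0,25,0,0.4,0,0,0,0,0.4,0,0,0,0,0.4]
}}

```text
clock: 61.15
eef_pos: [436.5, -37.6, 296.0]
eef_rot: [-3.142, -0.001, 2.989]
wrist_force: [-0.0, -1.2, -0.5]
finger_gap: 56.2
finger_force: 0.0
```

```bash
python3 - <<'E'
from h import *
s=manip.read_state(); print(s["clock"],s["eef_pos"].round(1),s["finger_gap"])
i,p,d=cam("wrist"); cv2.imwrite("pics/w11.png",p); P=cloud(i,d)
X,Y,Z=P[...,0],P[...,1],P[...,2]
g=(X>320)&(X<560)&(Y>-100)&(Y<30)
for lo,hi in [(76,86),(98,108),(125,175),(175,220)]:
    s=g&(Z>lo)&(Z<hi); q=np.ascontiguousarray(P[s][:,:2],dtype=np.float32)
    if len(q)>8: print(lo,hi,len(q),cv2.minAreaRect(q),np.percentile(Z[s],[50,97]))
c=np.array([456.4,-254.1]); a=np.radians(5.1); A=np.array([[np.cos(a),np.sin(a)],[-np.sin(a),np.cos(a)]])
r=np.dstack([(P[...,:2]-c)@A.T,Z]); m=(abs(r[...,0])<77)&(abs(r[...,1])<34)&(Z<88)
print(m.sum(),np.percentile(Z[m],[5,50,95]))
E
```

```text
61.15 [436.5 -37.6 296. ] 56.24981692552764
76 86 3581 ((437.3138427734375, -38.30902099609375), (67.6222915649414, 205.03707885742188), 81.31452941894531) [82.49579892 85.48876155]
98 108 694 ((477.55078125, -43.79787063598633), (40.5919189453125, 125.07489776611328), 81.40827941894531) [104.53570716 107.55639386]
175 220 1048 ((437.01971435546875, -38.109928131103516), (21.8807373046875, 35.12189483642578), 80.67137908935547) [202.57385057 204.42236728]
7649 [20.09816492 74.03931869 78.42259338]
```

View pics/w11.png

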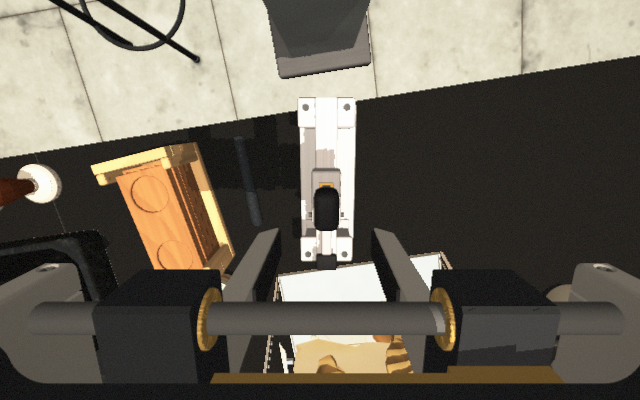

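The gauge is back on its stand. The knob is at (326,208) and its top reads 202.6, against 203 expected for the rod 17 mm down. The lever is flat and the pile lies square in the carrier.

```bash
python3 -c "
from cell import manip
print(manip.sign_off())"
```

```text
the job is handed in; nothing more can be done
None
```

All five boards are packed flat and square in the carrier, the gauge is back on its stand with the lever flat and the rod locked about 17 mm down, and the job is handed in at about 61 s; the verdict was not shown to me.

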